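Put the mixed-up sterile jar lids back on their own jars

TASK

The lids of the four sterile steel jars have been mixed up: put each one back on the jar of its own colour, properly seated, so that nothing is carried from one jar into another. Keep the lids upright and never set one down on the bare worktop, which is not clean; the empty dark grey dish is the spare place for a lid while you swap them. Leave the jars standing where they are and do not disturb the timer.

Things in the scene. Friction and masses are not known exactly. Their poses are not given: they have to be found in the camera images.
- jar_red: Squat round steel jar, loose, 0.45 kg, in a wide red silicone foot (84 mm across, 13 mm high: a red ring seen from above). Jar 67 mm across, rim 62 mm above the worktop, round mouth 58 mm across. Origin: centre of the underside, on the worktop; z up; yaw has no meaning.
- jar_blue: Squat round steel jar, loose, 0.45 kg, in a wide blue silicone foot (84 mm across, 13 mm high: a blue ring seen from above). Jar 67 mm across, rim 62 mm above the worktop, round mouth 58 mm across. Origin: centre of the underside, on the worktop; z up; yaw has no meaning.
- jar_yellow: Squat round steel jar, loose, 0.45 kg, in a wide yellow silicone foot (84 mm across, 13 mm high: a yellow ring seen from above). Jar 67 mm across, rim 62 mm above the worktop, round mouth 58 mm across. Origin: centre of the underside, on the worktop; z up; yaw has no meaning.
- jar_green: Squat round steel jar, loose, 0.45 kg, in a wide green silicone foot (84 mm across, 13 mm high: a green ring seen from above). Jar 67 mm across, rim 62 mm above the worktop, round mouth 58 mm across. Origin: centre of the underside, on the worktop; z up; yaw has no meaning.
- lid_red: Loose round steel lid, 0.05-0.1 kg, with red knob and red edge seal. Heights above its origin (underside centre): tapered plug 0-10 mm (40 mm across at the bottom, 50 at the top), flange 10-17 (69 across), firm knob 17-43 (24 across), to grip; z up. Origin 52 mm above the jar's origin when seated, 6 mm above the dish's when set there. Starts on a jar of another colour.
- lid_blue: Loose round steel lid, 0.05-0.1 kg, with blue knob and blue edge seal. Heights above its origin (underside centre): tapered plug 0-10 mm (40 mm across at the bottom, 50 at the top), flange 10-17 (69 across), firm knob 17-43 (24 across), to grip; z up. Origin 52 mm above the jar's origin when seated, 6 mm above the dish's when set there. Starts on a jar of another colour.
- lid_yellow: Loose round steel lid, 0.05-0.1 kg, with yellow knob and yellow edge seal. Heights above its origin (underside centre): tapered plug 0-10 mm (40 mm across at the bottom, 50 at the top), flange 10-17 (69 across), firm knob 17-43 (24 across), to grip; z up. Origin 52 mm above the jar's origin when seated, 6 mm above the dish's when set there. Starts on a jar of another colour.
- lid_green: Loose round steel lid, 0.05-0.1 kg, with green knob and green edge seal. Heights above its origin (underside centre): tapered plug 0-10 mm (40 mm across at the bottom, 50 at the top), flange 10-17 (69 across), firm knob 17-43 (24 across), to grip; z up. Origin 52 mm above the jar's origin when seated, 6 mm above the dish's when set there. Starts on a jar of another colour.
- dish: Empty flat round dark grey metal dish, 93 mm across, fixed to the worktop: the spare place for a lid. Floor 6 mm and low rim 10 mm above the worktop; inside 86 mm across, room for one lid. Origin: centre of its underside, on the worktop; z up.
- timer: Bystander: loose white bench timer with a grey display and red, grey and blue keys, 60 x 68 x 18 mm, lying flat on the worktop behind the left end of the jars. Origin: centre of its underside.

How it is judged:
At the end, for the whole second after the job is handed in: Each lid lies on the jar of its own colour: centre within 8 mm of the jar's, flange down on the rim (origin 49 to 55 mm above the jar's), tilted less than 0.08 rad and at rest; every jar upright (less than 0.05 rad), at rest and within 30 mm of where it stood (horizontal distance between lid_red and jar_red below 0.008 m and z of lid_red in the frame of jar_red between 0.049 and 0.055 m and angle between each of lid_red, lid_blue, lid_yellow, lid_green's own z axis and vertical below 0.08 rad and angle between each of jar_red, jar_blue, jar_yellow, jar_green's own z axis and vertical below 0.05 rad and distance of each of jar_red, jar_blue, jar_yellow, jar_green from where it was at the start of the episode below 0.03 m and linear speed of each of lid_red, jar_red, lid_blue, jar_blue, lid_yellow, jar_yellow, lid_green, jar_green below 0.02 m/s and horizontal distance between lid_blue and jar_blue below 0.008 m and z of lid_blue in the frame of jar_blue between 0.049 and 0.055 m and horizontal distance between lid_yellow and jar_yellow below 0.008 m and z of lid_yellow in the frame of jar_yellow between 0.049 and 0.055 m and horizontal distance between lid_green and jar_green below 0.008 m and z of lid_green in the frame of jar_green between 0.049 and 0.055 m); the robot touches nothing.
It fails at once if a lid is set down on the bare worktop (height (world z) of any of lid_red, lid_blue, lid_yellow, lid_green below 0.0035 m).
It fails at once if a lid is tipped over (tilted more than 45 degrees) (angle between any of lid_red, lid_blue, lid_yellow, lid_green's own z axis and vertical above 0.79 rad).
It fails at once if a jar is tipped by more than 20 degrees (angle between any of jar_red, jar_blue, jar_yellow, jar_green's own z axis and vertical above 0.35 rad).
It fails at once if the timer is pushed more than 25 mm (distance of timer from where it was at the start of the episode above 0.025 m).
It also fails if it takes over 128 s, if anything falls off the work surface, if the arm or the gripper's body presses on something with over 40 N, if the wrist force passes 120 N, or if a joint passes its speed limit or range.

ROBOT

A 6-joint arm with a two-finger parallel gripper is mounted at the origin on a cart in front of the work surface, level with it; the furniture and walls round the work are solid. World frame = base frame: x ahead of the robot, y to its left, z up, the work surface at z = 0. Lengths are in m, angles in rad, forces in N, time in s.
With the tool pointing down it reaches from about 0.35 to 0.875 m from the base axis. Payload 4.2 kg.
Tool frame: the origin (TCP) lies midway between the tips of the shut fingers; the grasp point (between the pads) lies 19 mm behind it; z points along the fingers, y is the line along which they close (so a half turn about z gives the same grasp; the last joint's range is limited). The gripper opens to 85 mm and grips with 20 to 120 N. Pads are 22 mm wide; open, the fingers measure 114 mm over their backs; the gripper's body (76 mm by 85 mm) begins 54 mm behind the grasp point. The pads swing forward as they close: fully open they stand 13 mm farther back than shut.
Start: joints at [-1.06, 0.385, 0.008, 0, -1.194, -0.259], TCP at [0.156, -0.605, 0.231] pointing down, gripper open.
Joint ranges: [-3.14, 3.14], [-1.21, 2.06], [-1.07, 1.41], [-3.16, 2.05], [-2.99, -0.16], [-3.1, 3.1]. Speed limits (rad/s): [2.79, 2.79, 3.14, 3.14, 3.14, 3.14].

INTERFACE

Orientations are given as a rotation vector (axis times angle).
In Python, from station import state, snapshot, get_calibration, close_job, search_frame, cut_out, mark_of gives the robot as it stands.
- The arm moves only by the tool send_rows, never from a script. Its argument "increments" is a list of rows, each a list of 7 numbers: the shift along the tool's x, y, z normalised to -1 to 1, where 1 is 30 cm, then the turn, a rotation vector about the tool's x, y, z normalised to -1 to 1, where 1 is 90 degrees, then the finger opening in mm, from 0 to 85.4. A call has exactly 5 rows; each row is the pose to reach, as a shift and turn from the pose commanded when the call began, along the tool's axes at that moment; what a row does not reach only later rows make up. A row lasts 1/12 s, in which the tool goes at most 41.7 mm and 7.16 degrees, less where a joint would pass 70% of its speed; a pose out of reach is approached as far as the arm can. A call with a number of a shift or a turn outside -1 to 1 is refused whole. A call with a gripper value outside its range is refused whole. The fingers move at their own pace and stop on an object; the grip force is fixed at half the most. Time passes only in rows, so rows that repeat a pose let the fingers close, or fill a call up. It gives the time, the measured TCP pose, the force, the opening and the grip force at its end, in the units of the state.
- state(): the state, without advancing time (a new reading comes with each control period).
- snapshot(name): name is "side" or "top" or "wrist"; returns (picture, depth): 400x640x3 uint8, red, green, blue; 400x640 float32, m along the optical axis (not along the pixel's ray), 0 where there is no reading.
- get_calibration(name): a dict with "mtx" (3x3 intrinsics, pixels), "k1" (the pictures are not rectified: a ray, as slopes to the right and down, at radius r is drawn at 1 + k1 r^2 times it, then the intrinsics apply), "R" (3x3) and "t" (3): a world point X has camera coordinates R X + t. Camera axes: x right, y down, z forward; pixel columns grow to the right and rows downward; lengths in m; the calibration is good to about 2 mm. A picture is of the moment at which its call begins: read the wrist's pose just before it. get_calibration takes no time and is no camera call; for the wrist camera it gives the pose at the moment of the call.
- close_job(): hands the job in; it is judged then, once.
Trained networks look in the newest picture that a camera, given by its name, has taken for a name from the list of things; names that differ only in an ending like _2 or _b are one class to them, and where a whole thing is asked for, a point or a joint stands for the part that bears it (a point fixed in the world has none). Each returns a list of dicts, best first, with "p" (0 to 1); they miss things now and then, are a little off and sometimes report something else, mostly with a low value. They report only what shows in the picture. A call takes as long as a camera call.
- search_frame(thing, camera): "at" ([x, y, z] in m, in world coordinates, good to about 4 mm: the middle of the surface that is visible of it).
- cut_out(thing, camera): "mask" (400x640 bool, what is visible of it).
- mark_of(thing, camera): "at" ([x, y, z] in m, in world coordinates, good to about 4 mm: a listed point, or the origin of a listed thing).
The state is a dict: "clock": time; "qpos": joint angles; "dq": joint speeds; "joint_efforts": joint torques, N m; "tool_pos": TCP position; "eef_rot": TCP orientation; "contact_force": force on the tool from outside, world axes, zero at the start; "wrist_torque": the same for the moment, N m; "finger_gap": finger opening in m; "grasp_force": force on a finger pad.
Only numpy, scipy, OpenCV 4.12 (cv2) and the standard library are available. Lean on these libraries where they do the work, as an engineer would, in place of code of your own. Each camera call takes 0.05 s, during which the arm holds its last target. There are 200 camera calls.

## Working session

There is one attempt and no reset: what is moved stays moved. The work goes in short steps, Python scripts to look and compute and a tool call to move; the robot and the scene stay as the last step left them, time stands still between calls to the robot, and variables do not carry over. Pictures are saved under pics/ and viewed, at most 14 in all, crops included, and the job is handed in when it is done.

Besides the shell and the picture viewer there is one more tool, called after "Call:" by a JSON object that holds its "op" and its "data". send_rows: Moves the arm, as the interface text tells. Its arguments: {"type":"object","properties":{"increments":{"type":"array"}},"required":["increments"]}

```bash
ls; mkdir -p pics; cat > h.py <<'E'
import numpy as np, cv2
from station import *
L=['lid_red','lid_blue','lid_yellow','lid_green']; J=[l.replace('lid','jar') for l in L]
def save(n,f):
    p,d=snapshot(n); cv2.imwrite('pics/'+f,p[:,:,::-1]); return p,d
def pts(cal,mask,depth):
    v,u=np.nonzero(mask&(depth>0)); z=depth[v,u].astype(float)
    K=cal['mtx']; a=np.stack([u,v],1).astype(float)[:,None]
    r=cv2.undistortPoints(a,K,np.array([cal['k1'],0,0,0.]))[:,0]
    c=np.c_[r*z[:,None],z]; return (c-cal['t'])@np.array(cal['R'])
def proj(cal,X):
    return cv2.projectPoints(np.atleast_2d(X).astype(float),cv2.Rodrigues(np.array(cal['R']))[0],np.array(cal['t'],float),np.array(cal['mtx'],float),np.array([cal['k1'],0,0,0.]))[0][:,0]
E
python3 - <<'E'
from h import *
np.set_printoptions(precision=4,suppress=True)
s=state(); print(s['clock'],s['tool_pos'],s['eef_rot'],s['qpos'])
for c in ('top','side'):
    p,d=save(c,c+'0.png')
    cal=get_calibration(c); print(c,cal['t'],-np.array(cal['R']).T@cal['t'])
    for t in L+J+['dish','timer']:
        r=mark_of(t,c); print(t,[(np.round(x['at'],4),round(x['p'],2)) for x in r[:2]])
E
```

```text
pics
0.0 [ 0.1556 -0.6047  0.2302] [ 0.3942 -3.1164 -0.0033] [-1.0604  0.3855  0.0066 -0.0005 -1.194  -0.2586]
top [0.0726 0.5211 1.029 ] [0.3124 0.1008 1.1081]
lid_red [(array([0.4635, 0.038 , 0.0542]), 0.9), (array([0.4472, 0.223 , 0.0009]), 0.22)]
lid_blue [(array([0.4453, 0.2225, 0.0513]), 0.82)]
lid_yellow [(array([ 0.447 , -0.0633,  0.0509]), 0.68)]
lid_green [(array([ 0.4158, -0.2294,  0.0498]), 0.72)]
jar_red []
jar_blue [(array([ 0.4215, -0.2355, -0.0025]), 0.6)]
jar_yellow [(array([ 0.4636,  0.0486, -0.0028]), 0.53)]
jar_green [(array([0.4475, 0.2267, 0.0005]), 0.66)]
dish [(array([ 0.4217,  0.3555, -0.0023]), 0.6)]
timer [(array([0.6019, 0.4173, 0.002 ]), 0.77)]
side [0.4968 0.1273 1.2766] [-0.0093  1.2035  0.6664]
lid_red [(array([0.4655, 0.0444, 0.0537]), 0.77)]
lid_blue [(array([0.4436, 0.2208, 0.0553]), 0.79)]
lid_yellow [(array([ 0.4488, -0.0684,  0.0485]), 0.73)]
lid_green [(array([ 0.417 , -0.2299,  0.0527]), 0.64), (array([0.6045, 0.4178, 0.0038]), 0.3)]
jar_red []
jar_blue [(array([ 0.419 , -0.2319,  0.0001]), 0.81)]
jar_yellow [(array([ 0.4646,  0.0417, -0.0008]), 0.69)]
jar_green [(array([0.4469, 0.2188, 0.0006]), 0.58)]
dish [(array([ 0.4205,  0.3573, -0.0051]), 0.7)]
timer [(array([0.6017, 0.4174, 0.001 ]), 0.84)]
```

View pics/top0.png

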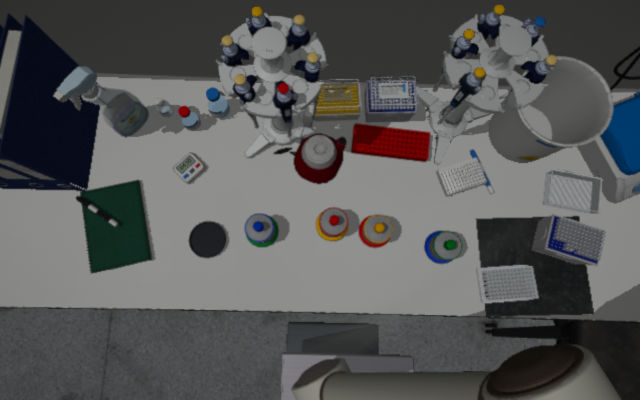

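View pics/side0.png

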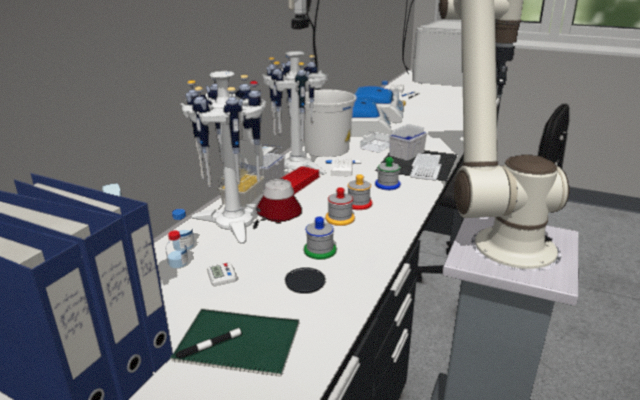

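Top view: dish at (208,239), blue lid on green jar (260,230), red lid on yellow jar (333,222), yellow lid on red jar (377,230), green lid on blue jar (445,246). The side view agrees: there are two 2-cycles, so six transfers. Next I'll refine the positions with depth.

```bash
cat >> h.py <<'E'
def circ(P):
    A=np.c_[2*P,np.ones(len(P))]; s=np.linalg.lstsq(A,(P**2).sum(1),rcond=None)[0]
    return s[:2],np.sqrt(s[2]+s[:2]@s[:2])
def near(P,c,r): return P[np.hypot(*(P[:,:2]-c).T)<r]
E
cat > m.py <<'E'
import sys
from h import *
np.set_printoptions(precision=4,suppress=True)
G={'green':(.446,.221),'yellow':(.464,.043),'red':(.448,-.066),'blue':(.418,-.231),'dish':(.421,.356)}
def meas(c):
    cal=get_calibration(c); p,d=snapshot(c); P=pts(cal,np.ones(d.shape,bool),d)
    for k,g in G.items():
        Q=near(P,g,.055)
        if len(Q)<30: continue
        kn=near(Q[Q[:,2]>.085],g,.03)
        fl=Q[(Q[:,2]>.063)&(Q[:,2]<.074)]
        ft=Q[(Q[:,2]>.009)&(Q[:,2]<.018)] if k!='dish' else Q[(Q[:,2]>.003)&(Q[:,2]<.014)]
        o=[c,k]
        for n,S in (('knob',kn),('fl',fl),('ft',ft)):
            if len(S)>8:
                e=cv2.minEnclosingCircle(S[:,:2].astype(np.float32)); o+=[n,len(S),np.array(e[0]),round(e[1],4),round(float(np.median(S[:,2])),4)]
        print(*o)
if __name__=='__main__':
    for c in sys.argv[1:]: meas(c)
E
python3 m.py top side
```

```text
top green knob 85 [0.4462 0.2266] 0.012 0.0941 fl 560 [0.4457 0.2256] 0.036 0.0675 ft 171 [0.445  0.2258] 0.0418 0.0128
top yellow knob 80 [0.4662 0.0445] 0.012 0.094 fl 535 [0.4656 0.0445] 0.0354 0.067 ft 164 [0.464  0.0466] 0.0413 0.0123
top red knob 81 [ 0.4506 -0.0623] 0.0117 0.0937 fl 537 [ 0.4511 -0.0631] 0.0352 0.067 ft 165 [ 0.4515 -0.0635] 0.0415 0.0125
top blue knob 85 [ 0.4134 -0.2293] 0.012 0.0927 fl 519 [ 0.4134 -0.2298] 0.0355 0.0663 ft 179 [ 0.414  -0.2301] 0.0412 0.012
top dish ft 1077 [0.4213 0.356 ] 0.0546 0.0067
side green knob 63 [0.4449 0.2261] 0.0122 0.092 fl 269 [0.4428 0.2253] 0.0363 0.0669 ft 183 [0.4433 0.2259] 0.0422 0.0122
side yellow knob 44 [0.4638 0.0473] 0.0126 0.0924 fl 199 [0.4642 0.0453] 0.0354 0.067 ft 139 [0.4628 0.0484] 0.0414 0.0124
side red knob 40 [ 0.4485 -0.0644] 0.0137 0.0915 fl 176 [ 0.4486 -0.0607] 0.0359 0.0665 ft 86 [ 0.4338 -0.0532] 0.0377 0.0129
side blue knob 36 [ 0.4125 -0.2256] 0.0143 0.0915 fl 134 [ 0.414  -0.2275] 0.0358 0.0667 ft 97 [ 0.4117 -0.2226] 0.0417 0.0127
side dish ft 818 [0.4193 0.3576] 0.0484 0.0059
```

Call:
{"op": "send_rows", "data": {"increments": [[-0.15,0.15,-0.1,0,0,0.08,85],[-0.3,0.3,-0.1,0,0,0.16,85],[-0.45,0.45,-0.1,0,0,0.16,85],[-0.5,0.5,-0.1,0,0,0.16,85],[-0.5,0.5,-0.1,0,0,0.16,85]]}}

```text
clock: 1.62
tool_pos: [0.259, -0.4297, 0.2611]
eef_rot: [0.001, 3.141, -0.001]
contact_force: [1.1, 0.4, -0.3]
finger_gap: 0.0848
grasp_force: 0.0
```

Call:
{"op": "send_rows", "data": {"increments": [[-0.1,0.13,0,0,0,0,85],[-0.2,0.26,0,0,0,0,85],[-0.3,0.39,0,0,0,0,85],[-0.4,0.5,0,0,0,0,85],[-0.46,0.6,0,0,0,0,85]]}}

```text
clock: 2.03
tool_pos: [0.387, -0.2648, 0.2613]
eef_rot: [-0.001, 3.14, -0.001]
contact_force: [0.7, -1.0, -0.3]
finger_gap: 0.0851
grasp_force: 0.0
```

Call:
{"op": "send_rows", "data": {"increments": [[0,0,0,0,0,0,85],[0,0,0,0,0,0,85],[0,0,0,0,0,0,85],[0,0,0,0,0,0,85],[0,0,0,0,0,0,85]]}}

```text
clock: 2.45
tool_pos: [0.385, -0.2674, 0.2608]
eef_rot: [-0.003, -3.141, -0.0]
contact_force: [-0.9, 0.1, -0.1]
finger_gap: 0.0851
grasp_force: 0.0
```

```bash
python3 m.py wrist; python3 -c "
from h import *
s=state();print(s['tool_pos'],s['eef_rot'],s['clock']);save('wrist','w1.png')"
```

```text
wrist yellow knob 434 [0.4657 0.044 ] 0.0125 0.0945 fl 1905 [0.4666 0.0447] 0.0356 0.068 ft 779 [0.4656 0.0453] 0.0421 0.0135
wrist red knob 445 [ 0.4504 -0.0629] 0.0124 0.0946 fl 2206 [ 0.4512 -0.0628] 0.0364 0.0679 ft 887 [ 0.4518 -0.0639] 0.0419 0.0132
wrist blue knob 964 [ 0.4084 -0.2263] 0.0197 0.2744 fl 2768 [ 0.4154 -0.2309] 0.0361 0.0679 ft 732 [ 0.416  -0.2319] 0.0418 0.0132
[ 0.38497577 -0.26746     0.26080779] [-3.16829934e-03 -3.14137874e+00 -1.68898152e-05] 2.5
```

View pics/w1.png

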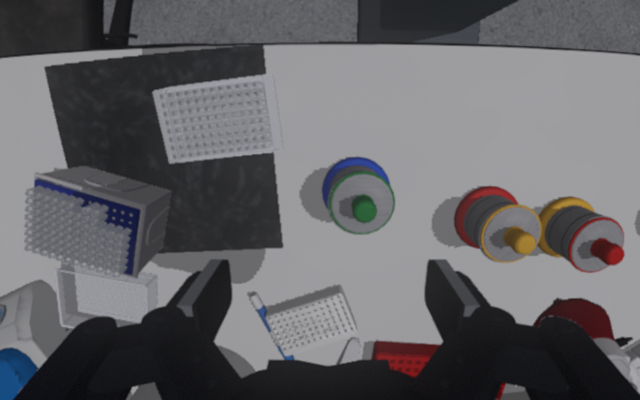

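The wrist view agrees with this: green lid at (363,208), yellow lid at (515,240), red lid at (605,252). The flange is at z≈0.068 and the knob top at z≈0.095, both as specified.

Call:
{"op": "send_rows", "data": {"increments": [[-0.05,0.06,0.1,0,0,0,85],[-0.098,0.125,0.2,0,0,0,85],[-0.098,0.125,0.32,0,0,0,85],[-0.098,0.125,0.43,0,0,0,85],[-0.098,0.125,0.53,0,0,0,85]]}}

```text
clock: 2.97
tool_pos: [0.4145, -0.2292, 0.1002]
eef_rot: [-0.001, -3.141, -0.0]
contact_force: [0.1, -1.1, -0.4]
finger_gap: 0.0848
grasp_force: 0.0
```

Call:
{"op": "send_rows", "data": {"increments": [[0,0,0,0,0,0,85],[0,0,0,0,0,0,85],[0,0,0,0,0,0,85],[0,0,0,0,0,0,85],[0,0,0,0,0,0,85]]}}

```text
clock: 3.38
tool_pos: [0.4164, -0.2294, 0.1039]
eef_rot: [-0.0, 3.137, -0.002]
contact_force: [-0.1, -0.2, -0.3]
finger_gap: 0.0849
grasp_force: 0.0
```

Call:
{"op": "send_rows", "data": {"increments": [[0,0,0.05,0,0,0,85],[0,0,0.097,0,0,0,85],[0,0,0.097,0,0,0,85],[0,0,0.097,0,0,0,20],[0,0,0.097,0,0,0,20]]}}

```text
clock: 3.8
tool_pos: [0.416, -0.2292, 0.074]
eef_rot: [-0.001, 3.139, -0.001]
contact_force: [0.4, -1.1, 0.5]
finger_gap: 0.0634
grasp_force: 0.0
```

Call:
{"op": "send_rows", "data": {"increments": [[0,0,0,0,0,0,18],[0,0,0,0,0,0,18],[0,0,0,0,0,0,18],[0,0,0,0,0,0,18],[0,0,0,0,0,0,18]]}}

```text
clock: 4.22
tool_pos: [0.4158, -0.2294, 0.0736]
eef_rot: [-0.002, 3.14, -0.002]
contact_force: [-1.2, -1.9, 6.0]
finger_gap: 0.0216
grasp_force: 59.0
```

Call:
{"op": "send_rows", "data": {"increments": [[0,0,0,0,0,0,18],[0,0,0,0,0,0,18],[0,0,0,0,0,0,18],[0,0,0,0,0,0,18],[0,0,0,0,0,0,18]]}}

```text
clock: 4.63
tool_pos: [0.4158, -0.2294, 0.0736]
eef_rot: [-0.002, 3.14, -0.002]
contact_force: [-0.2, -1.7, 5.1]
finger_gap: 0.022
grasp_force: 59.1
```

```bash
python3 -c "
from h import *
s=state();print(s['tool_pos'],s['finger_gap'],s['grasp_force'],s['contact_force'],s['clock']);save('wrist','w2.png')"
```

```text
[ 0.41583568 -0.22940434  0.07360202] 0.021980154283385716 59.054887890815735 [-0.15691706 -1.68792196  5.0707531 ] 4.6333
```

View pics/w2.png

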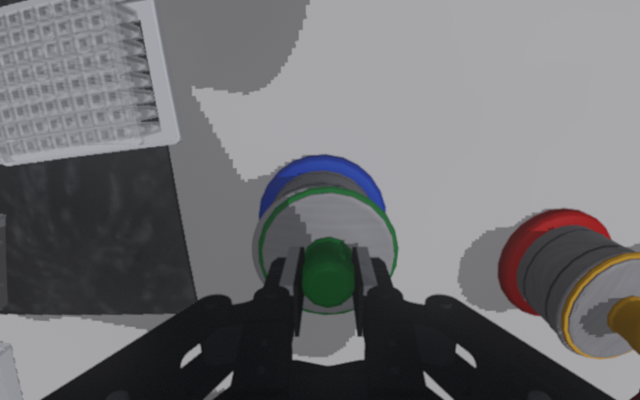

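Wrist view: the green knob is centred between the pads at (327,270), with a 22 mm gap. Lifting and carrying it to the dish.

Call:
{"op": "send_rows", "data": {"increments": [[0,0,-0.04,0,0,0,18],[0,0,-0.12,0,0,0,18],[0,0,-0.22,0,0,0,18],[0,0,-0.32,0,0,0,18],[0,0,-0.42,0,0,0,18]]}}

```text
clock: 5.1
tool_pos: [0.4143, -0.2285, 0.1994]
eef_rot: [0.0, -3.14, -0.002]
contact_force: [0.9, 0.3, -1.1]
finger_gap: 0.0222
grasp_force: 59.1
```

Call:
{"op": "send_rows", "data": {"increments": [[0,0.08,0,0,0,0,18],[0,0.2,0,0,0,0,18],[0,0.32,0,0,0,0,18],[0,0.44,0,0,0,0,18],[0,0.56,0,0,0,0,18]]}}

```text
clock: 5.52
tool_pos: [0.414, -0.0593, 0.1983]
eef_rot: [-0.001, -3.141, -0.001]
contact_force: [1.4, -0.5, -0.9]
finger_gap: 0.0218
grasp_force: 59.2
```

Call:
{"op": "send_rows", "data": {"increments": [[0,0.12,0,0,0,0,18],[0,0.24,0,0,0,0,18],[0,0.36,0,0,0,0,18],[0,0.48,0,0,0,0,18],[0,0.6,0,0,0,0,18]]}}

```text
clock: 5.93
tool_pos: [0.4138, 0.1208, 0.1983]
eef_rot: [0.001, -3.14, -0.0]
contact_force: [0.4, 0.4, -0.4]
finger_gap: 0.0217
grasp_force: 59.2
```

Call:
{"op": "send_rows", "data": {"increments": [[0,0.12,0,0,0,0,18],[0,0.24,0,0,0,0,18],[0,0.36,0,0,0,0,18],[0,0.48,0,0,0,0,18],[0,0.54,0,0,0,0,18]]}}

```text
clock: 6.35
tool_pos: [0.4144, 0.2845, 0.198]
eef_rot: [0.004, -3.141, -0.001]
contact_force: [0.9, -0.9, -0.7]
finger_gap: 0.022
grasp_force: 59.2
```

Call:
{"op": "send_rows", "data": {"increments": [[0,0,0,0,0,0,18],[0,0,0,0,0,0,18],[0,0,0,0,0,0,18],[0,0,0,0,0,0,18],[0,0,0,0,0,0,18]]}}

```text
clock: 6.77
tool_pos: [0.4149, 0.2798, 0.1988]
eef_rot: [-0.002, -3.141, 0.0]
contact_force: [-0.9, 0.4, -1.2]
finger_gap: 0.0218
grasp_force: 59.2
```

```bash
python3 -c "
from h import *
p,d=save('wrist','w3.png')
p,d=snapshot('top');cal=get_calibration('top')
P=pts(cal,np.ones(d.shape,bool),d);Q=near(P,(.4205,.356),.046);print(np.median(Q,0))"; python3 m.py wrist
```

```text
[0.3950901  0.33522816 0.52365575]
wrist green knob 701 [0.4387 0.2294] 0.0194 0.0965 fl 2092 [0.4458 0.2243] 0.0347 0.0678 ft 766 [0.4311 0.2223] 0.0388 0.0132
wrist yellow knob 661 [0.4662 0.0463] 0.0128 0.0943 fl 2942 [0.4652 0.0456] 0.0364 0.0676 ft 1245 [0.4651 0.0478] 0.042 0.013
wrist red fl 247 [ 0.4587 -0.0359] 0.0228 0.0656 ft 977 [ 0.4518 -0.0615] 0.0418 0.0132
wrist dish knob 2310 [0.4137 0.3362] 0.0145 0.2824 ft 6052 [0.4211 0.3561] 0.0548 0.0071
```

View pics/w3.png

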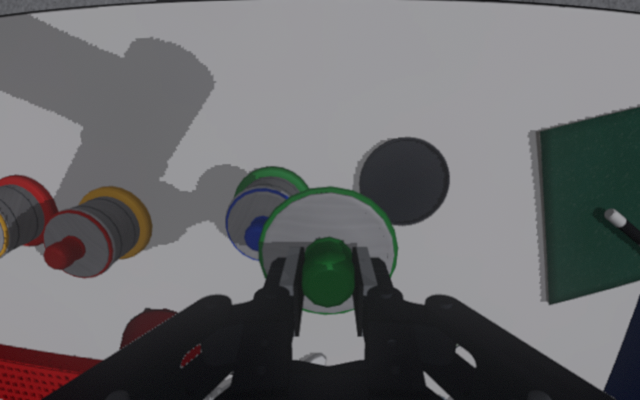

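Wrist view: the lid is held level and the dish is at (404,180). Its centre measures (0.421,0.356).

Call:
{"op": "send_rows", "data": {"increments": [[-0.01,0.13,0,0,0,0,18],[-0.02,0.254,0,0,0,0,18],[-0.02,0.254,0.12,0,0,0,18],[-0.02,0.254,0.24,0,0,0,18],[-0.02,0.254,0.36,0,0,0,18]]}}

```text
clock: 7.33
tool_pos: [0.4211, 0.3579, 0.0901]
eef_rot: [-0.001, 3.14, 0.003]
contact_force: [0.6, -0.4, -2.1]
finger_gap: 0.022
grasp_force: 59.4
```

Call:
{"op": "send_rows", "data": {"increments": [[0,0,0.07,0,0,0,18],[0,0,0.14,0,0,0,18],[0,0,0.18,0,0,0,18],[0,0,0.18,0,0,0,18],[0,0,0.18,0,0,0,18]]}}

```text
clock: 7.75
tool_pos: [0.421, 0.3569, 0.0365]
eef_rot: [0.001, -3.141, 0.002]
contact_force: [-0.2, 1.0, -0.9]
finger_gap: 0.0217
grasp_force: 59.4
```

Call:
{"op": "send_rows", "data": {"increments": [[0,0,0.01,0,0,0,18],[0,0,0.02,0,0,0,18],[0,0,0.028,0,0,0,18],[0,0,0.028,0,0,0,18],[0,0,0.028,0,0,0,18]]}}

```text
clock: 8.17
tool_pos: [0.4209, 0.3574, 0.0287]
eef_rot: [-0.001, 3.141, 0.001]
contact_force: [-0.4, 0.1, -0.9]
finger_gap: 0.0216
grasp_force: 59.4
```

Call:
{"op": "send_rows", "data": {"increments": [[0,0,0,0,0,0,85],[0,0,0,0,0,0,85],[0,0,0,0,0,0,85],[0,0,0,0,0,0,85],[0,0,0,0,0,0,85]]}}

```text
clock: 8.58
tool_pos: [0.4209, 0.3574, 0.0285]
eef_rot: [-0.001, 3.141, 0.0]
contact_force: [1.2, 0.3, -0.4]
finger_gap: 0.0805
grasp_force: 0.0
```

Call:
{"op": "send_rows", "data": {"increments": [[0,0,0,0,0,0,85],[0,0,0,0,0,0,85],[0,0,-0.1,0,0,0,85],[0,0,-0.22,0,0,0,85],[0,0,-0.34,0,0,0,85]]}}

```text
clock: 9.0
tool_pos: [0.4204, 0.3566, 0.1308]
eef_rot: [0.001, -3.14, 0.004]
contact_force: [0.3, 1.0, 0.4]
finger_gap: 0.085
grasp_force: 0.0
```

Call:
{"op": "send_rows", "data": {"increments": [[0,0,-0.1,0,0,0,85],[0,0,-0.2,0,0,0,85],[0,-0.06,-0.3,0,0,0,85],[0,-0.12,-0.3,0,0,0,85],[0,-0.24,-0.3,0,0,0,85]]}}

```text
clock: 9.42
tool_pos: [0.422, 0.2874, 0.2226]
eef_rot: [-0.005, 3.137, 0.007]
contact_force: [0.6, -1.7, -1.0]
finger_gap: 0.0849
grasp_force: 0.0
```

Call:
{"op": "send_rows", "data": {"increments": [[0,0,0,0,0,0,85],[0,0,0,0,0,0,85],[0,0,0,0,0,0,85],[0,0,0,0,0,0,85],[0,0,0,0,0,0,85]]}}

```text
clock: 9.83
tool_pos: [0.421, 0.286, 0.22]
eef_rot: [0.002, -3.141, 0.001]
contact_force: [0.7, -0.5, -0.8]
finger_gap: 0.0848
grasp_force: 0.0
```

```bash
cat > m2.py <<'E'
from h import *
import sys
np.set_printoptions(precision=4,suppress=True)
s=state();print(s['tool_pos'],s['eef_rot'],s['finger_gap'],s['contact_force'],s['clock'])
def band(c,g,lo,hi,r=.05):
    cal=get_calibration(c); p,d=snapshot(c); P=near(pts(cal,np.ones(d.shape,bool),d),g,r)
    S=P[(P[:,2]>lo)&(P[:,2]<hi)]
    if len(S)>8:
        e=cv2.minEnclosingCircle(S[:,:2].astype(np.float32)); print(c,lo,hi,len(S),np.array(e[0]),e[1],np.median(S[:,2]))
    else: print(c,lo,hi,len(S))
E
python3 -c "
from m2 import *
for c in ('side','wrist'):
  band(c,(.421,.356),.019,.03); band(c,(.421,.356),.042,.055); band(c,(.421,.356),.005,.013)
  band(c,(.4455,.226),.063,.075); band(c,(.4455,.226),.009,.018)
save('wrist','w4.png')"
```

```text
[0.421 0.286 0.22 ] [ 0.0019 -3.1414  0.0005] 0.08481470052496856 [ 0.6634 -0.5066 -0.8394] 9.8333
side 0.019 0.03 302 [0.4179 0.3595] 0.03530909866094589 0.021095452930609937
side 0.042 0.055 63 [0.4176 0.3593] 0.012178407050669193 0.04720593543869538
side 0.005 0.013 298 [0.4191 0.3585] 0.04726846516132355 0.006751895610019499
side 0.063 0.075 276 [0.4437 0.2229] 0.03664760664105415 0.06671443241620219
side 0.009 0.018 181 [0.4437 0.2265] 0.04270096495747566 0.012103923420269504
wrist 0.019 0.03 2839 [0.4202 0.359 ] 0.035200104117393494 0.02193189891314981
wrist 0.042 0.055 483 [0.4201 0.3588] 0.012202794663608074 0.04923223416901777
wrist 0.005 0.013 2360 [0.4205 0.3596] 0.04717640206217766 0.0075381667703680886
wrist 0.063 0.075 3396 [0.4467 0.2252] 0.03572096303105354 0.06780285056875077
wrist 0.009 0.018 951 [0.4451 0.2247] 0.041548628360033035 0.013156734906145141
```

View pics/w4.png

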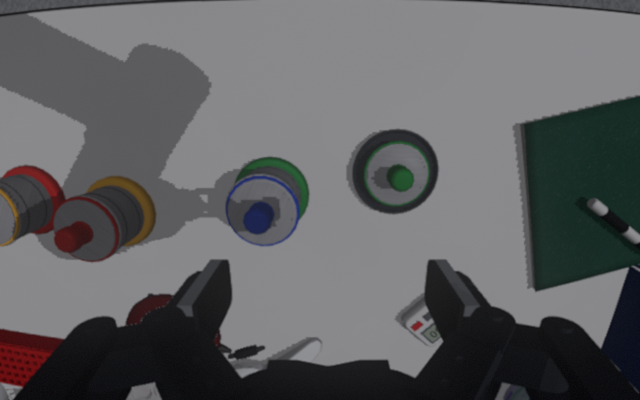

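Wrist view: the green lid lies flat in the dish at (400,175). Next is the blue lid at (260,212).

Call:
{"op": "send_rows", "data": {"increments": [[-0.04,-0.1,0,0,0,0,85],[-0.082,-0.205,0.05,0,0,0,85],[-0.082,-0.205,0.17,0,0,0,85],[-0.082,-0.205,0.28,0,0,0,85],[-0.082,-0.205,0.36,0,0,0,85]]}}

```text
clock: 10.8
tool_pos: [0.4449, 0.2224, 0.1103]
eef_rot: [-0.002, -3.14, 0.001]
contact_force: [-0.1, 0.1, -1.2]
finger_gap: 0.0851
grasp_force: 0.0
```

Call:
{"op": "send_rows", "data": {"increments": [[0,0,0.05,0,0,0,85],[0,0,0.1,0,0,0,85],[0,0,0.1,0,0,0,85],[0,0,0.1,0,0,0,85],[0,0,0.1,0,0,0,85]]}}

```text
clock: 11.22
tool_pos: [0.4462, 0.2243, 0.0833]
eef_rot: [-0.001, 3.14, 0.001]
contact_force: [1.1, -0.5, 1.0]
finger_gap: 0.0848
grasp_force: 0.0
```

Call:
{"op": "send_rows", "data": {"increments": [[0,0,0.028,0,0,0,85],[0,0,0.028,0,0,0,85],[0,0,0.028,0,0,0,18],[0,0,0.028,0,0,0,18],[0,0,0.028,0,0,0,18]]}}

```text
clock: 11.63
tool_pos: [0.4457, 0.2239, 0.0743]
eef_rot: [-0.001, 3.141, 0.001]
contact_force: [0.8, 0.0, 0.7]
finger_gap: 0.0508
grasp_force: 0.0
```

Call:
{"op": "send_rows", "data": {"increments": [[0,0,0,0,0,0,18],[0,0,0,0,0,0,18],[0,0,0,0,0,0,18],[0,0,0,0,0,0,18],[0,0,0,0,0,0,18]]}}

```text
clock: 12.05
tool_pos: [0.4458, 0.224, 0.0744]
eef_rot: [-0.001, 3.141, 0.001]
contact_force: [-0.4, 0.3, 3.4]
finger_gap: 0.0219
grasp_force: 58.7
```

Call:
{"op": "send_rows", "data": {"increments": [[0,0,0,0,0,0,18],[0,0,0,0,0,0,18],[0,0,0,0,0,0,18],[0,0,0,0,0,0,18],[0,0,0,0,0,0,18]]}}

```text
clock: 12.47
tool_pos: [0.4458, 0.224, 0.0744]
eef_rot: [-0.001, 3.141, 0.001]
contact_force: [-0.8, -0.4, 5.2]
finger_gap: 0.0217
grasp_force: 58.9
```

Call:
{"op": "send_rows", "data": {"increments": [[0,0,-0.04,0,0,0,18],[0,0,-0.12,0,0,0,18],[0,0,-0.22,0,0,0,18],[0,0,-0.32,0,0,0,18],[0,0,-0.42,0,0,0,18]]}}

```text
clock: 12.88
tool_pos: [0.4448, 0.2233, 0.2003]
eef_rot: [0.0, -3.14, 0.002]
contact_force: [1.2, 0.9, -0.6]
finger_gap: 0.022
grasp_force: 58.8
```

Call:
{"op": "send_rows", "data": {"increments": [[0.02,-0.08,0,0,0,0,18],[0.04,-0.2,0,0,0,0,18],[0.06,-0.32,0,0,0,0,18],[0.08,-0.44,0,0,0,0,18],[0.103,-0.56,0,0,0,0,18]]}}

```text
clock: 13.3
tool_pos: [0.4135, 0.0543, 0.1992]
eef_rot: [0.002, -3.14, 0.0]
contact_force: [0.4, -0.3, -1.2]
finger_gap: 0.022
grasp_force: 58.8
```

Call:
{"op": "send_rows", "data": {"increments": [[0,-0.12,0,0,0,0,18],[0,-0.24,0,0,0,0,18],[0,-0.36,0,0,0,0,18],[0,-0.48,0,0,0,0,18],[0,-0.6,0,0,0,0,18]]}}

```text
clock: 13.72
tool_pos: [0.4138, -0.1258, 0.1994]
eef_rot: [0.001, -3.141, -0.001]
contact_force: [1.6, 0.2, -1.4]
finger_gap: 0.0222
grasp_force: 58.8
```

Call:
{"op": "send_rows", "data": {"increments": [[0,-0.12,0,0,0,0,18],[0,-0.2,0,0,0,0,18],[0,-0.2,0,0,0,0,18],[0,-0.2,0,0,0,0,18],[0,-0.2,0,0,0,0,18]]}}

```text
clock: 14.13
tool_pos: [0.4143, -0.184, 0.1992]
eef_rot: [-0.0, -3.14, -0.001]
contact_force: [0.6, 0.3, -1.2]
finger_gap: 0.022
grasp_force: 59.0
```

```bash
python3 -c "
from m2 import *
for c in ('side','wrist'):
  band(c,(.415,-.23),.055,.066); band(c,(.415,-.23),.009,.018)
band('wrist',s['tool_pos'][:2],s['tool_pos'][2]-.011,s['tool_pos'][2]-.002)
band('side',s['tool_pos'][:2],s['tool_pos'][2]-.011,s['tool_pos'][2]-.002)
save('wrist','w5.png')"
```

```text
[ 0.4143 -0.184   0.1992] [-0.0004 -3.1402 -0.001 ] 0.022002878298529194 [ 0.596   0.3463 -1.2473] 14.1333
side 0.055 0.066 108 [ 0.4151 -0.2296] 0.03755197674036026 0.05983347252304977
side 0.009 0.018 98 [ 0.4143 -0.2288] 0.041229162365198135 0.012288704131015063
wrist 0.055 0.066 1343 [ 0.4159 -0.2315] 0.03523487597703934 0.062493382759337836
wrist 0.009 0.018 1119 [ 0.414  -0.2302] 0.041460052132606506 0.013163945785243129
wrist 0.18824231256005947 0.19724231256005947 7428 [ 0.4157 -0.1814] 0.03518403694033623 0.19324219566146406
side 0.18824231256005947 0.19724231256005947 131 [ 0.4162 -0.1773] 0.035905078053474426 0.1923769898405377
```

View pics/w5.png

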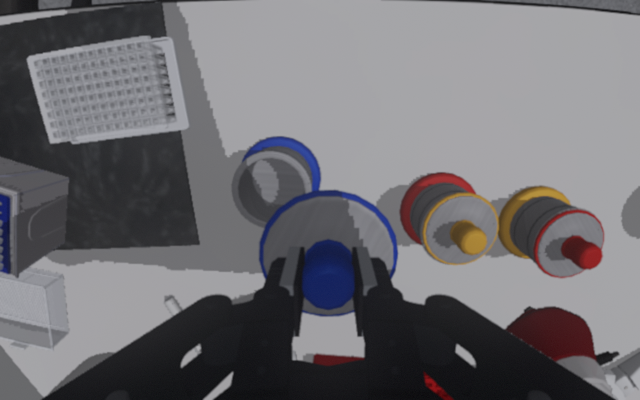

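Wrist view: the open blue jar is at (275,185), and the blue lid is held level.

Call:
{"op": "send_rows", "data": {"increments": [[0,-0.08,0,0,0,0,18],[0,-0.16,0,0,0,0,18],[0,-0.16,0.12,0,0,0,18],[0,-0.16,0.24,0,0,0,18],[0,-0.16,0.34,0,0,0,18]]}}

```text
clock: 14.9
tool_pos: [0.4145, -0.2321, 0.0966]
eef_rot: [0.0, 3.141, 0.001]
contact_force: [-0.4, 1.8, -1.9]
finger_gap: 0.0221
grasp_force: 59.1
```

Call:
{"op": "send_rows", "data": {"increments": [[0,0,0.03,0,0,0,18],[0,0,0.06,0,0,0,18],[0,0,0.074,0,0,0,18],[0,0,0.074,0,0,0,18],[0,0,0.074,0,0,0,18]]}}

```text
clock: 15.32
tool_pos: [0.4161, -0.2324, 0.077]
eef_rot: [-0.002, 3.139, -0.001]
contact_force: [-0.2, -0.8, 0.2]
finger_gap: 0.0215
grasp_force: 59.0
```

Call:
{"op": "send_rows", "data": {"increments": [[0,0,0.005,0,0,0,18],[0,0,0.01,0,0,0,18],[0,0,0.01,0,0,0,18],[0,0,0.01,0,0,0,18],[0,0,0.01,0,0,0,18]]}}

```text
clock: 15.73
tool_pos: [0.416, -0.2324, 0.0744]
eef_rot: [-0.002, 3.138, -0.001]
contact_force: [0.3, 1.4, 5.5]
finger_gap: 0.0218
grasp_force: 59.7
```

Call:
{"op": "send_rows", "data": {"increments": [[0,0,0,0,0,0,85],[0,0,0,0,0,0,85],[0,0,0,0,0,0,85],[0,0,0,0,0,0,85],[0,0,0,0,0,0,85]]}}

```text
clock: 16.15
tool_pos: [0.4148, -0.2322, 0.0727]
eef_rot: [0.001, -3.141, -0.0]
contact_force: [-0.5, -0.1, -0.1]
finger_gap: 0.0805
grasp_force: 0.0
```

Call:
{"op": "send_rows", "data": {"increments": [[0,0,0,0,0,0,85],[0,0,0,0,0,0,85],[0,0,-0.1,0,0,0,85],[0,0,-0.22,0,0,0,85],[0,0,-0.34,0,0,0,85]]}}

```text
clock: 16.57
tool_pos: [0.4141, -0.2321, 0.1753]
eef_rot: [0.001, -3.139, -0.001]
contact_force: [1.2, -0.7, 0.6]
finger_gap: 0.0849
grasp_force: 0.0
```

Call:
{"op": "send_rows", "data": {"increments": [[0,0.06,-0.1,0,0,0,85],[0,0.16,-0.16,0,0,0,85],[0,0.28,-0.16,0,0,0,85],[0,0.4,-0.16,0,0,0,85],[0,0.52,-0.16,0,0,0,85]]}}

```text
clock: 16.98
tool_pos: [0.4144, -0.0749, 0.2233]
eef_rot: [0.001, 3.14, 0.001]
contact_force: [0.5, 0.4, 0.3]
finger_gap: 0.0851
grasp_force: 0.0
```

```bash
python3 -c "
from m2 import *
for c in ('side','wrist'):
  band(c,(.415,-.23),.063,.076); band(c,(.415,-.23),.009,.018)
"
```

```text
[ 0.4144 -0.0749  0.2233] [0.0012 3.1402 0.0009] 0.08512605171019438 [0.4934 0.3871 0.2832] 16.9833
side 0.063 0.076 138 [ 0.417  -0.2279] 0.036280859261751175 0.0671004129246619
side 0.009 0.018 96 [ 0.4114 -0.226 ] 0.041825201362371445 0.01269969556963127
wrist 0.063 0.076 3276 [ 0.417  -0.2303] 0.03557621315121651 0.06773331359984755
wrist 0.009 0.018 1101 [ 0.4159 -0.2303] 0.04205101355910301 0.013075742099559506
```

Blue lid is seated: flange z 0.068, concentric. Next, the green lid goes from the dish to the green jar.

Call:
{"op": "send_rows", "data": {"increments": [[-0.02,0.12,0,0,0,0,85],[-0.02,0.24,0,0,0,0,85],[-0.02,0.36,0,0,0,0,85],[-0.02,0.48,0,0,0,0,85],[-0.02,0.6,0,0,0,0,85]]}}

```text
clock: 17.6
tool_pos: [0.4208, 0.1039, 0.2227]
eef_rot: [-0.004, -3.141, 0.0]
contact_force: [-0.1, 0.7, -0.2]
finger_gap: 0.0851
grasp_force: 0.0
```

Call:
{"op": "send_rows", "data": {"increments": [[0,0.12,0,0,0,0,85],[0,0.24,0,0,0,0,85],[0,0.36,0,0,0,0,85],[0,0.48,0,0,0,0,85],[0,0.6,0,0,0,0,85]]}}

```text
clock: 18.02
tool_pos: [0.4213, 0.2842, 0.2224]
eef_rot: [-0.003, -3.141, 0.001]
contact_force: [1.1, -0.2, 0.1]
finger_gap: 0.0849
grasp_force: 0.0
```

Call:
{"op": "send_rows", "data": {"increments": [[0,0.12,0,0,0,0,85],[0,0.25,0,0,0,0,85],[0,0.25,0.1,0,0,0,85],[0,0.25,0.22,0,0,0,85],[0,0.25,0.34,0,0,0,85]]}}

```text
clock: 18.43
tool_pos: [0.4219, 0.3586, 0.1195]
eef_rot: [0.002, 3.141, 0.002]
contact_force: [-0.3, 0.1, -0.9]
finger_gap: 0.0846
grasp_force: 0.0
```

Call:
{"op": "send_rows", "data": {"increments": [[0,0,0.08,0,0,0,85],[0,0,0.16,0,0,0,85],[0,0,0.24,0,0,0,85],[0,0,0.24,0,0,0,85],[0,0,0.24,0,0,0,85]]}}

```text
clock: 18.85
tool_pos: [0.4213, 0.3571, 0.0476]
eef_rot: [-0.002, -3.14, 0.005]
contact_force: [0.3, 1.3, 0.9]
finger_gap: 0.0851
grasp_force: 0.0
```

Call:
{"op": "send_rows", "data": {"increments": [[0,0,0.03,0,0,0,85],[0,0,0.063,0,0,0,85],[0,0,0.063,0,0,0,85],[0,0,0.063,0,0,0,18],[0,0,0.063,0,0,0,18]]}}

```text
clock: 19.27
tool_pos: [0.4208, 0.3591, 0.0304]
eef_rot: [-0.001, 3.141, 0.001]
contact_force: [0.2, -0.4, 0.4]
finger_gap: 0.0638
grasp_force: 0.0
```

Call:
{"op": "send_rows", "data": {"increments": [[0,0,0,0,0,0,18],[0,0,0,0,0,0,18],[0,0,0,0,0,0,18],[0,0,0,0,0,0,18],[0,0,0,0,0,0,18]]}}

```text
clock: 19.68
tool_pos: [0.4209, 0.3592, 0.0305]
eef_rot: [-0.001, 3.141, 0.001]
contact_force: [-0.5, 0.3, 4.3]
finger_gap: 0.0218
grasp_force: 58.8
```

Call:
{"op": "send_rows", "data": {"increments": [[0,0,0,0,0,0,18],[0,0,0,0,0,0,18],[0,0,0,0,0,0,18],[0,0,0,0,0,0,18],[0,0,0,0,0,0,18]]}}

```text
clock: 20.1
tool_pos: [0.4208, 0.3592, 0.0305]
eef_rot: [-0.001, 3.141, 0.001]
contact_force: [-1.3, 0.3, 6.1]
finger_gap: 0.0219
grasp_force: 58.9
```

Call:
{"op": "send_rows", "data": {"increments": [[0,0,-0.05,0,0,0,18],[0,0,-0.15,0,0,0,18],[0,0,-0.27,0,0,0,18],[0,0,-0.39,0,0,0,18],[0,0,-0.5,0,0,0,18]]}}

```text
clock: 20.52
tool_pos: [0.4202, 0.3584, 0.1811]
eef_rot: [0.0, -3.141, 0.001]
contact_force: [1.6, 1.1, 0.3]
finger_gap: 0.022
grasp_force: 58.8
```

Call:
{"op": "send_rows", "data": {"increments": [[0,-0.08,-0.04,0,0,0,18],[0,-0.18,-0.04,0,0,0,18],[0,-0.26,-0.04,0,0,0,18],[0,-0.26,-0.04,0,0,0,18],[0,-0.26,-0.04,0,0,0,18]]}}

```text
clock: 20.93
tool_pos: [0.4203, 0.2796, 0.1915]
eef_rot: [-0.002, -3.141, 0.0]
contact_force: [0.5, 0.5, -1.6]
finger_gap: 0.0216
grasp_force: 59.0
```

```bash
cat > m3.py <<'E'
from m2 import *
def both(j):
  z=s['tool_pos'][2]
  for c in ('side','wrist'):
    band(c,j,.055,.066); band(c,j,.009,.018)
    band(c,s['tool_pos'][:2],z-.011,z-.002)
E
python3 -c "
from m3 import *
both((.4455,.225))"
```

```text
[0.4203 0.2796 0.1915] [-0.002  -3.1409  0.0003] 0.021603132790162967 [ 0.5048  0.4956 -1.5943] 20.9333
side 0.055 0.066 195 [0.4466 0.2241] 0.03787732124328613 0.06042467412146476
side 0.009 0.018 184 [0.4431 0.2262] 0.04092741385102272 0.012425599792065471
side 0.18053361683759406 0.18953361683759407 223 [0.4177 0.2834] 0.03410369157791138 0.18212850822859813
wrist 0.055 0.066 1167 [0.4454 0.2237] 0.035014089196920395 0.06241497129952481
wrist 0.009 0.018 974 [0.4359 0.2238] 0.039158985018730164 0.013192661672743359
wrist 0.18053361683759406 0.18953361683759407 7201 [0.4198 0.2829] 0.0347452238202095 0.1827540564638287
```

Call:
{"op": "send_rows", "data": {"increments": [[-0.04,-0.1,0,0,0,0,18],[-0.085,-0.193,0,0,0,0,18],[-0.085,-0.193,0.12,0,0,0,18],[-0.085,-0.193,0.22,0,0,0,18],[-0.085,-0.193,0.3,0,0,0,18]]}}

```text
clock: 21.65
tool_pos: [0.4458, 0.2224, 0.1]
eef_rot: [-0.001, -3.14, 0.001]
contact_force: [0.3, 0.1, -2.0]
finger_gap: 0.0215
grasp_force: 59.1
```

Call:
{"op": "send_rows", "data": {"increments": [[0,0,0.03,0,0,0,18],[0,0,0.06,0,0,0,18],[0,0,0.07,0,0,0,18],[0,0,0.07,0,0,0,18],[0,0,0.07,0,0,0,18]]}}

```text
clock: 22.07
tool_pos: [0.4469, 0.2238, 0.0819]
eef_rot: [-0.002, 3.14, 0.002]
contact_force: [0.0, 0.6, -1.2]
finger_gap: 0.0216
grasp_force: 59.1
```

Call:
{"op": "send_rows", "data": {"increments": [[0,0,0.01,0,0,0,18],[0,0,0.02,0,0,0,18],[0,0,0.02,0,0,0,18],[0,0,0.02,0,0,0,18],[0,0,0.02,0,0,0,18]]}}

```text
clock: 22.48
tool_pos: [0.4469, 0.2237, 0.0765]
eef_rot: [-0.002, 3.139, 0.003]
contact_force: [-1.8, -0.1, 5.7]
finger_gap: 0.022
grasp_force: 59.6
```

Call:
{"op": "send_rows", "data": {"increments": [[0,0,0,0,0,0,85],[0,0,0,0,0,0,85],[0,0,0,0,0,0,85],[0,0,0,0,0,0,85],[0,0,0,0,0,0,85]]}}

```text
clock: 22.9
tool_pos: [0.4461, 0.2228, 0.0747]
eef_rot: [0.001, -3.141, 0.0]
contact_force: [0.0, 0.5, 0.2]
finger_gap: 0.0804
grasp_force: 0.0
```

Call:
{"op": "send_rows", "data": {"increments": [[0,0,0,0,0,0,85],[0,0,0,0,0,0,85],[0,0,-0.1,0,0,0,85],[0,0,-0.22,0,0,0,85],[0,0,-0.34,0,0,0,85]]}}

```text
clock: 23.32
tool_pos: [0.4456, 0.2223, 0.1774]
eef_rot: [0.001, -3.14, 0.003]
contact_force: [0.9, 1.3, -0.3]
finger_gap: 0.0853
grasp_force: 0.0
```

Call:
{"op": "send_rows", "data": {"increments": [[0,-0.06,-0.1,0,0,0,85],[-0.02,-0.16,-0.14,0,0,0,85],[-0.04,-0.26,-0.14,0,0,0,85],[-0.06,-0.36,-0.14,0,0,0,85],[-0.06,-0.36,-0.14,0,0,0,85]]}}

```text
clock: 23.73
tool_pos: [0.464, 0.1114, 0.2192]
eef_rot: [-0.006, -3.141, 0.0]
contact_force: [-0.1, -0.0, -1.1]
finger_gap: 0.085
grasp_force: 0.0
```

```bash
python3 -c "
from m2 import *
for c in ('side','wrist'):
  for g in ((.4455,.225),(.465,.045),(.451,-.063)):
    band(c,g,.063,.076,.045); band(c,g,.009,.018)
save('wrist','w6.png')"
```

```text
[0.464  0.1114 0.2192] [-0.0057 -3.1414  0.0004] 0.0849933551195209 [-0.1275 -0.027  -1.0682] 23.7333
side 0.063 0.076 278 [0.4449 0.2251] 0.036319222301244736 0.06687918608833589
side 0.009 0.018 191 [0.444  0.2268] 0.04212546348571777 0.01237196519555259
side 0.063 0.076 205 [0.4622 0.045 ] 0.03709372133016586 0.06682678027720548
side 0.009 0.018 136 [0.4639 0.0484] 0.04229283705353737 0.012551708642524986
side 0.063 0.076 170 [ 0.4494 -0.0593] 0.03651225566864014 0.06687108548155388
side 0.009 0.018 87 [ 0.4318 -0.0564] 0.036965563893318176 0.012368327672959856
wrist 0.063 0.076 3786 [0.4465 0.2245] 0.03589417040348053 0.06788921179885424
wrist 0.009 0.018 1056 [0.4457 0.2239] 0.042116571217775345 0.013131573893678701
wrist 0.063 0.076 3681 [0.4663 0.0456] 0.0357348695397377 0.06783465380279774
wrist 0.009 0.018 963 [0.4659 0.0465] 0.04187372326850891 0.01317735813317843
wrist 0.063 0.076 3399 [ 0.4508 -0.0619] 0.035360269248485565 0.06771783706964865
wrist 0.009 0.018 1181 [ 0.4523 -0.0624] 0.042173705995082855 0.013051463941829218
```

View pics/w6.png

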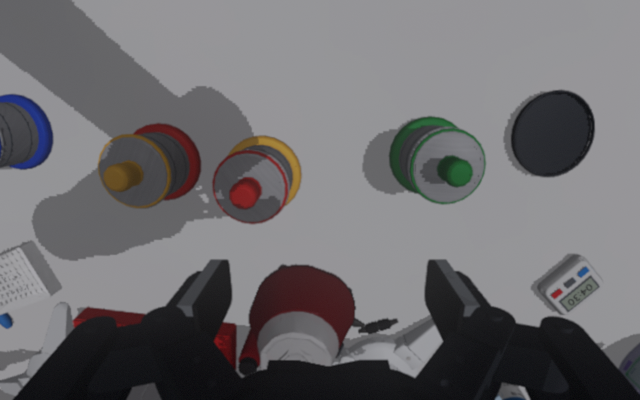

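Wrist view: green lid seated at (437,165), red lid at (250,187), yellow lid at (140,172). A red flask stands at about (300,310), so I'll check its clearance.

```bash
python3 -c "
from m2 import *
c=get_calibration('wrist');print('cam',-np.array(c['R']).T@c['t'])
for n in ('top','side'):
  cal=get_calibration(n);p,d=snapshot(n);P=pts(cal,np.ones(d.shape,bool),d)
  Q=P[(P[:,0]>.505)&(P[:,0]<.64)&(P[:,1]>0)&(P[:,1]<.16)&(P[:,2]>.02)&(P[:,2]<.2)]
  for a in np.arange(.02,.2,.03):
    S=Q[(Q[:,2]>=a)&(Q[:,2]<a+.03)]
    if len(S): print(n,round(a,2),len(S),S.min(0),S.max(0))
"
```

```text
[0.4641 0.1152 0.2188] [ 0.0016 -3.1415  0.0001] 0.08516730349249543 [-0.0331  0.4583  0.1087] 24.3833
cam [0.3905 0.1168 0.3623]
top 0.02 113 [0.5886 0.0214 0.0205] [0.6399 0.0496 0.0499]
top 0.05 37 [0.6144 0.0387 0.0503] [0.6399 0.0527 0.0791]
top 0.08 38 [0.6191 0.048  0.0802] [0.6399 0.0634 0.0966]
side 0.02 414 [0.5702 0.0499 0.0201] [0.6399 0.1507 0.0499]
side 0.05 272 [0.59   0.0498 0.0501] [0.6394 0.1321 0.0799]
side 0.08 194 [0.5998 0.0485 0.08  ] [0.6399 0.1231 0.0962]
```

Call:
{"op": "send_rows", "data": {"increments": [[-0.005,-0.12,0,0,0,0,85],[-0.005,-0.237,0.05,0,0,0,85],[-0.005,-0.237,0.17,0,0,0,85],[-0.005,-0.237,0.28,0,0,0,85],[-0.005,-0.237,0.36,0,0,0,85]]}}

```text
clock: 24.9
tool_pos: [0.4646, 0.0427, 0.1089]
eef_rot: [-0.002, -3.14, 0.0]
contact_force: [0.4, 0.2, 0.3]
finger_gap: 0.0851
grasp_force: 0.0
```

Call:
{"op": "send_rows", "data": {"increments": [[0,0,0.05,0,0,0,85],[0,0,0.09,0,0,0,85],[0,0,0.09,0,0,0,85],[0,0,0.09,0,0,0,85],[0,0,0.09,0,0,0,85]]}}

```text
clock: 25.32
tool_pos: [0.4665, 0.0441, 0.0847]
eef_rot: [-0.001, 3.14, 0.001]
contact_force: [-0.2, -0.8, 0.6]
finger_gap: 0.0849
grasp_force: 0.0
```

Call:
{"op": "send_rows", "data": {"increments": [[0,0,0.032,0,0,0,85],[0,0,0.032,0,0,0,85],[0,0,0.032,0,0,0,18],[0,0,0.032,0,0,0,18],[0,0,0.032,0,0,0,18]]}}

```text
clock: 25.73
tool_pos: [0.4662, 0.044, 0.075]
eef_rot: [-0.001, 3.14, 0.001]
contact_force: [-0.2, 0.7, 1.1]
finger_gap: 0.0514
grasp_force: 0.0
```

Call:
{"op": "send_rows", "data": {"increments": [[0,0,0,0,0,0,18],[0,0,0,0,0,0,18],[0,0,0,0,0,0,18],[0,0,0,0,0,0,18],[0,0,0,0,0,0,18]]}}

```text
clock: 26.15
tool_pos: [0.4661, 0.0439, 0.0748]
eef_rot: [-0.001, 3.141, 0.0]
contact_force: [-0.8, -0.2, 6.0]
finger_gap: 0.0216
grasp_force: 58.6
```

Call:
{"op": "send_rows", "data": {"increments": [[0,0,0,0,0,0,18],[0,0,0,0,0,0,18],[0,0,0,0,0,0,18],[0,0,0,0,0,0,18],[0,0,0,0,0,0,18]]}}

```text
clock: 26.57
tool_pos: [0.4661, 0.0439, 0.0748]
eef_rot: [-0.001, 3.141, 0.0]
contact_force: [-1.3, 0.0, 5.2]
finger_gap: 0.022
grasp_force: 58.6
```

Call:
{"op": "send_rows", "data": {"increments": [[0,0,-0.04,0,0,0,18],[0,0,-0.12,0,0,0,18],[0,0,-0.22,0,0,0,18],[0,0,-0.32,0,0,0,18],[0,0,-0.42,0,0,0,18]]}}

```text
clock: 26.98
tool_pos: [0.4651, 0.0436, 0.201]
eef_rot: [0.0, -3.14, 0.0]
contact_force: [1.4, 0.2, 0.1]
finger_gap: 0.0217
grasp_force: 58.8
```

Call:
{"op": "send_rows", "data": {"increments": [[0.03,0.08,0,0,0,0,18],[0.06,0.19,0,0,0,0,18],[0.09,0.3,0,0,0,0,18],[0.12,0.41,0,0,0,0,18],[0.152,0.52,0,0,0,0,18]]}}

```text
clock: 27.4
tool_pos: [0.4191, 0.2009, 0.2]
eef_rot: [-0.0, -3.141, -0.0]
contact_force: [0.6, -0.6, 0.6]
finger_gap: 0.0218
grasp_force: 58.8
```

Call:
{"op": "send_rows", "data": {"increments": [[0,0.12,0,0,0,0,18],[0,0.24,0,0,0,0,18],[0,0.36,0,0,0,0,18],[0,0.44,0,0,0,0,18],[0,0.52,0,0,0,0,18]]}}

```text
clock: 27.82
tool_pos: [0.4193, 0.3574, 0.1994]
eef_rot: [0.002, -3.141, 0.001]
contact_force: [0.8, -1.0, -1.9]
finger_gap: 0.0216
grasp_force: 58.8
```

Call:
{"op": "send_rows", "data": {"increments": [[0,0,0,0,0,0,18],[0,0,0,0,0,0,18],[0,0,0,0,0,0,18],[0,0,0.06,0,0,0,18],[0,0,0.12,0,0,0,18]]}}

```text
clock: 28.23
tool_pos: [0.4204, 0.3552, 0.1649]
eef_rot: [0.001, 3.14, 0.004]
contact_force: [0.5, 0.4, -0.6]
finger_gap: 0.0214
grasp_force: 58.9
```

Call:
{"op": "send_rows", "data": {"increments": [[0,0.005,0.12,0,0,0,18],[0,0.005,0.24,0,0,0,18],[0,0.005,0.34,0,0,0,18],[0,0.005,0.42,0,0,0,18],[0,0.005,0.42,0,0,0,18]]}}

```text
clock: 28.65
tool_pos: [0.4177, 0.3528, 0.0336]
eef_rot: [-0.004, -3.135, 0.014]
contact_force: [-0.2, -0.5, -1.0]
finger_gap: 0.0215
grasp_force: 58.9
```

Call:
{"op": "send_rows", "data": {"increments": [[0,0,0,0,0,0,18],[0,0,0,0,0,0,18],[0,0,0,0,0,0,18],[0,0,0,0,0,0,18],[0,0,0,0,0,0,18]]}}

```text
clock: 29.07
tool_pos: [0.4205, 0.3579, 0.0398]
eef_rot: [-0.001, 3.14, 0.004]
contact_force: [-0.4, -0.1, -0.2]
finger_gap: 0.0217
grasp_force: 58.9
```

Down another 11 mm, release, lift, then go over the yellow lid at about (0.451,-0.0635).

Call:
{"op": "send_rows", "data": {"increments": [[0,0,0.012,0,0,0,18],[0,0,0.024,0,0,0,18],[0,0,0.037,0,0,0,18],[0,0,0.037,0,0,0,18],[0,0,0.037,0,0,0,18]]}}

```text
clock: 29.48
tool_pos: [0.4201, 0.3575, 0.0288]
eef_rot: [-0.002, 3.141, -0.0]
contact_force: [-3.2, -2.2, 13.1]
finger_gap: 0.0222
grasp_force: 60.2
```

Call:
{"op": "send_rows", "data": {"increments": [[0,0,0,0,0,0,85],[0,0,0,0,0,0,85],[0,0,0,0,0,0,85],[0,0,0,0,0,0,85],[0,0,0,0,0,0,85]]}}

```text
clock: 29.9
tool_pos: [0.4199, 0.3571, 0.0267]
eef_rot: [0.001, -3.141, 0.001]
contact_force: [0.1, 0.6, -0.8]
finger_gap: 0.0805
grasp_force: 0.0
```

Call:
{"op": "send_rows", "data": {"increments": [[0,0,0,0,0,0,85],[0,0,0,0,0,0,85],[0,0,-0.1,0,0,0,85],[0,0,-0.22,0,0,0,85],[0,0,-0.34,0,0,0,85]]}}

```text
clock: 30.32
tool_pos: [0.4195, 0.3566, 0.1295]
eef_rot: [0.001, -3.14, 0.004]
contact_force: [0.5, 1.6, 0.0]
finger_gap: 0.0848
grasp_force: 0.0
```

Call:
{"op": "send_rows", "data": {"increments": [[0,0,-0.1,0,0,0,85],[0,0,-0.2,0,0,0,85],[0,-0.08,-0.3,0,0,0,85],[0,-0.19,-0.3,0,0,0,85],[0,-0.3,-0.3,0,0,0,85]]}}

```text
clock: 30.73
tool_pos: [0.4205, 0.2675, 0.2212]
eef_rot: [-0.003, 3.138, 0.006]
contact_force: [0.7, -0.5, 0.3]
finger_gap: 0.0849
grasp_force: 0.0
```

Call:
{"op": "send_rows", "data": {"increments": [[-0.02,-0.12,0,0,0,0,85],[-0.04,-0.24,0,0,0,0,85],[-0.06,-0.36,0,0,0,0,85],[-0.08,-0.48,0,0,0,0,85],[-0.1,-0.6,0,0,0,0,85]]}}

```text
clock: 31.15
tool_pos: [0.4498, 0.0856, 0.2193]
eef_rot: [-0.002, 3.141, 0.001]
contact_force: [1.1, -0.1, 0.4]
finger_gap: 0.0846
grasp_force: 0.0
```

Call:
{"op": "send_rows", "data": {"increments": [[0,-0.12,0,0,0,0,85],[0,-0.24,0,0,0,0,85],[0,-0.34,0,0,0,0,85],[0,-0.34,0,0,0,0,85],[0,-0.34,0,0,0,0,85]]}}

```text
clock: 31.57
tool_pos: [0.4498, -0.0161, 0.2191]
eef_rot: [-0.005, -3.142, -0.0]
contact_force: [0.2, -0.6, 1.2]
finger_gap: 0.0852
grasp_force: 0.0
```

```bash
python3 -c "
from m2 import *
band('side',(.421,.357),.019,.03);band('side',(.421,.357),.042,.055)
band('wrist',(.451,-.063),.063,.076,.045)
band('wrist',(.465,.045),.055,.066); band('wrist',(.465,.045),.009,.018)
"
```

```text
[ 0.4498 -0.0161  0.2191] [-0.0045 -3.1416 -0.0001] 0.08519649934821025 [ 0.1984 -0.5729  1.2033] 31.5667
side 0.019 0.03 299 [0.4182 0.3597] 0.034770503640174866 0.020848039147575128
side 0.042 0.055 64 [0.4189 0.3593] 0.01232690829783678 0.047097220092855
wrist 0.063 0.076 3720 [ 0.4511 -0.0629] 0.03539435938000679 0.06783448126230515
wrist 0.055 0.066 1586 [0.4662 0.0461] 0.0354810431599617 0.06254868392008807
wrist 0.009 0.018 1159 [0.4661 0.0461] 0.04205843433737755 0.013248207452318176
```

Call:
{"op": "send_rows", "data": {"increments": [[-0.003,-0.08,0,0,0,0,85],[-0.003,-0.163,0.05,0,0,0,85],[-0.003,-0.163,0.17,0,0,0,85],[-0.003,-0.163,0.28,0,0,0,85],[-0.003,-0.163,0.36,0,0,0,85]]}}

```text
clock: 32.23
tool_pos: [0.45, -0.0632, 0.109]
eef_rot: [0.001, -3.14, -0.0]
contact_force: [0.3, 0.0, -0.1]
finger_gap: 0.0849
grasp_force: 0.0
```

Call:
{"op": "send_rows", "data": {"increments": [[0,0,0.05,0,0,0,85],[0,0,0.09,0,0,0,85],[0,0,0.09,0,0,0,85],[0,0,0.09,0,0,0,85],[0,0,0.09,0,0,0,85]]}}

```text
clock: 32.65
tool_pos: [0.4519, -0.063, 0.0849]
eef_rot: [-0.003, 3.14, 0.0]
contact_force: [1.1, -0.6, 0.9]
finger_gap: 0.0853
grasp_force: 0.0
```

Call:
{"op": "send_rows", "data": {"increments": [[0.003,-0.003,0.032,0,0,0,85],[0.003,-0.003,0.032,0,0,0,85],[0.003,-0.003,0.032,0,0,0,18],[0.003,-0.003,0.032,0,0,0,18],[0.003,-0.003,0.032,0,0,0,18]]}}

```text
clock: 33.07
tool_pos: [0.4507, -0.0644, 0.0753]
eef_rot: [-0.001, 3.14, 0.0]
contact_force: [0.7, -0.1, 0.1]
finger_gap: 0.0508
grasp_force: 0.0
```

Call:
{"op": "send_rows", "data": {"increments": [[0,0,0,0,0,0,18],[0,0,0,0,0,0,18],[0,0,0,0,0,0,18],[0,0,0,0,0,0,18],[0,0,0,0,0,0,18]]}}

```text
clock: 33.48
tool_pos: [0.4506, -0.0645, 0.0751]
eef_rot: [-0.001, 3.141, -0.0]
contact_force: [-1.6, -0.1, 5.6]
finger_gap: 0.0221
grasp_force: 58.6
```

Call:
{"op": "send_rows", "data": {"increments": [[0,0,0,0,0,0,18],[0,0,0,0,0,0,18],[0,0,0,0,0,0,18],[0,0,0,0,0,0,18],[0,0,0,0,0,0,18]]}}

```text
clock: 33.9
tool_pos: [0.4506, -0.0645, 0.0751]
eef_rot: [-0.001, 3.141, -0.0]
contact_force: [-2.1, 0.4, 5.9]
finger_gap: 0.0215
grasp_force: 58.6
```

Call:
{"op": "send_rows", "data": {"increments": [[0,0,-0.04,0,0,0,18],[0,0,-0.12,0,0,0,18],[0,0,-0.22,0,0,0,18],[0,0,-0.32,0,0,0,18],[0,0,-0.4,0,0,0,18]]}}

```text
clock: 34.32
tool_pos: [0.4502, -0.0646, 0.1962]
eef_rot: [-0.001, 3.141, 0.0]
contact_force: [0.9, 0.2, -0.5]
finger_gap: 0.0219
grasp_force: 58.8
```

Call:
{"op": "send_rows", "data": {"increments": [[-0.02,0.08,0,0,0,0,18],[-0.047,0.17,0,0,0,0,18],[-0.047,0.17,0,0,0,0,18],[-0.047,0.17,0,0,0,0,18],[-0.047,0.17,0,0,0,0,18]]}}

```text
clock: 34.73
tool_pos: [0.4636, -0.0136, 0.1939]
eef_rot: [0.001, -3.14, 0.0]
contact_force: [0.2, -0.0, -0.8]
finger_gap: 0.022
grasp_force: 59.0
```

```bash
python3 -c "
from m3 import *
both((.465,.045))"
```

```text
[ 0.4636 -0.0136  0.1939] [ 0.001  -3.1398  0.0004] 0.02198010347135175 [ 0.1583 -0.0272 -0.8106] 34.7333
side 0.055 0.066 151 [0.4628 0.0455] 0.037743765860795975 0.06030803080624471
side 0.009 0.018 141 [0.4627 0.0494] 0.041939474642276764 0.012558550988532572
side 0.18286999368316073 0.19186999368316074 150 [ 0.4602 -0.012 ] 0.03520655259490013 0.18589964269398118
wrist 0.055 0.066 1502 [0.4661 0.0465] 0.03565460070967674 0.06252303110892021
wrist 0.009 0.018 1190 [0.4605 0.0438] 0.0414835624396801 0.013233347108783825
wrist 0.18286999368316073 0.19186999368316074 7608 [ 0.4643 -0.0123] 0.035193391144275665 0.1868784781695158
```

Call:
{"op": "send_rows", "data": {"increments": [[-0.007,0.1,0,0,0,0,18],[-0.007,0.194,0,0,0,0,18],[-0.007,0.194,0.12,0,0,0,18],[-0.007,0.194,0.22,0,0,0,18],[-0.007,0.194,0.3,0,0,0,18]]}}

```text
clock: 35.45
tool_pos: [0.4655, 0.0448, 0.103]
eef_rot: [0.001, -3.141, -0.0]
contact_force: [0.4, -0.0, -1.4]
finger_gap: 0.022
grasp_force: 59.1
```

Call:
{"op": "send_rows", "data": {"increments": [[0,0,0.03,0,0,0,18],[0,0,0.06,0,0,0,18],[0,0,0.08,0,0,0,18],[0,0,0.08,0,0,0,18],[0,0,0.08,0,0,0,18]]}}

```text
clock: 35.87
tool_pos: [0.4671, 0.0448, 0.0813]
eef_rot: [-0.001, 3.14, 0.001]
contact_force: [0.0, 0.7, -0.2]
finger_gap: 0.0218
grasp_force: 59.1
```

Call:
{"op": "send_rows", "data": {"increments": [[0,0,0.01,0,0,0,18],[0,0,0.021,0,0,0,18],[0,0,0.021,0,0,0,18],[0,0,0.021,0,0,0,18],[0,0,0.021,0,0,0,18]]}}

```text
clock: 36.28
tool_pos: [0.4673, 0.045, 0.0751]
eef_rot: [-0.002, 3.139, 0.001]
contact_force: [-0.1, 0.2, 5.5]
finger_gap: 0.0218
grasp_force: 59.4
```

Call:
{"op": "send_rows", "data": {"increments": [[0,0,0,0,0,0,85],[0,0,0,0,0,0,85],[0,0,0,0,0,0,85],[0,0,0,0,0,0,85],[0,0,0,0,0,0,85]]}}

```text
clock: 36.7
tool_pos: [0.4661, 0.0446, 0.074]
eef_rot: [0.001, -3.141, 0.0]
contact_force: [0.2, 0.2, 0.1]
finger_gap: 0.0805
grasp_force: 0.0
```

Call:
{"op": "send_rows", "data": {"increments": [[0,0,0,0,0,0,85],[0,0,0,0,0,0,85],[0,0,-0.1,0,0,0,85],[0,0,-0.22,0,0,0,85],[0,0,-0.34,0,0,0,85]]}}

```text
clock: 37.12
tool_pos: [0.4656, 0.0444, 0.1768]
eef_rot: [0.001, -3.139, 0.002]
contact_force: [1.9, 1.0, -0.6]
finger_gap: 0.085
grasp_force: 0.0
```

Call:
{"op": "send_rows", "data": {"increments": [[0.03,0.06,-0.1,0,0,0,85],[0.06,0.16,-0.14,0,0,0,85],[0.09,0.27,-0.14,0,0,0,85],[0.12,0.38,-0.14,0,0,0,85],[0.15,0.5,-0.14,0,0,0,85]]}}

```text
clock: 37.53
tool_pos: [0.4205, 0.1957, 0.2189]
eef_rot: [0.001, 3.141, 0.002]
contact_force: [1.6, 0.6, -0.7]
finger_gap: 0.0852
grasp_force: 0.0
```

Call:
{"op": "send_rows", "data": {"increments": [[0,0.11,0,0,0,0,85],[0,0.22,0,0,0,0,85],[0,0.32,0,0,0,0,85],[0,0.32,0,0,0,0,85],[0,0.32,0,0,0,0,85]]}}

```text
clock: 37.95
tool_pos: [0.4208, 0.292, 0.2176]
eef_rot: [0.004, -3.141, 0.001]
contact_force: [-0.0, -0.8, -0.6]
finger_gap: 0.085
grasp_force: 0.0
```

```bash
python3 -c "
from m2 import *
for c in ('side','wrist'):
  band(c,(.465,.045),.063,.076,.045); band(c,(.465,.045),.009,.018)
band('wrist',(.42,.358),.019,.03);band('wrist',(.42,.358),.042,.055)
"
```

```text
[0.4208 0.292  0.2176] [ 0.0041 -3.1408  0.0012] 0.08496329695392431 [-0.0249 -0.7921 -0.5826] 37.95
side 0.063 0.076 205 [0.4636 0.0453] 0.03677947446703911 0.06681440054737231
side 0.009 0.018 137 [0.4633 0.0465] 0.040953878313302994 0.012316210963252472
wrist 0.063 0.076 2694 [0.4673 0.0476] 0.035782940685749054 0.06769627523485144
wrist 0.009 0.018 1116 [0.4656 0.0473] 0.042497728019952774 0.012995654173096071
wrist 0.019 0.03 2851 [0.4205 0.3592] 0.03523370623588562 0.02191138227518206
wrist 0.042 0.055 487 [0.4206 0.3588] 0.012347173877060413 0.04918180033243159
```

Call:
{"op": "send_rows", "data": {"increments": [[0,0.11,0,0,0,0,85],[0,0.222,0,0,0,0,85],[0,0.222,0.12,0,0,0,85],[0,0.222,0.24,0,0,0,85],[0,0.222,0.36,0,0,0,85]]}}

```text
clock: 38.67
tool_pos: [0.4215, 0.3575, 0.1098]
eef_rot: [-0.0, 3.14, 0.004]
contact_force: [0.1, -0.3, 0.1]
finger_gap: 0.0851
grasp_force: 0.0
```

Call:
{"op": "send_rows", "data": {"increments": [[0,0,0.08,0,0,0,85],[0,0,0.15,0,0,0,85],[0,0,0.2,0,0,0,85],[0,0,0.2,0,0,0,85],[0,0,0.2,0,0,0,85]]}}

```text
clock: 39.08
tool_pos: [0.4213, 0.3566, 0.05]
eef_rot: [-0.0, -3.141, 0.002]
contact_force: [1.0, -0.1, -0.5]
finger_gap: 0.085
grasp_force: 0.0
```

Call:
{"op": "send_rows", "data": {"increments": [[0,0.004,0.034,0,0,0,85],[0,0.004,0.066,0,0,0,85],[0,0.004,0.066,0,0,0,85],[0,0.004,0.066,0,0,0,18],[0,0.004,0.066,0,0,0,18]]}}

```text
clock: 39.5
tool_pos: [0.4213, 0.3587, 0.0308]
eef_rot: [-0.001, 3.141, 0.001]
contact_force: [0.6, 1.0, -1.0]
finger_gap: 0.0634
grasp_force: 0.0
```

Call:
{"op": "send_rows", "data": {"increments": [[0,0,0,0,0,0,18],[0,0,0,0,0,0,18],[0,0,0,0,0,0,18],[0,0,0,0,0,0,18],[0,0,0,0,0,0,18]]}}

```text
clock: 39.92
tool_pos: [0.4215, 0.3589, 0.031]
eef_rot: [-0.001, 3.141, 0.002]
contact_force: [-0.7, 0.1, 2.9]
finger_gap: 0.0216
grasp_force: 58.8
```

Call:
{"op": "send_rows", "data": {"increments": [[0,0,0,0,0,0,18],[0,0,0,0,0,0,18],[0,0,0,0,0,0,18],[0,0,0,0,0,0,18],[0,0,0,0,0,0,18]]}}

```text
clock: 40.33
tool_pos: [0.4215, 0.3589, 0.031]
eef_rot: [-0.001, 3.141, 0.001]
contact_force: [-1.5, -0.3, 4.8]
finger_gap: 0.0217
grasp_force: 58.9
```

Call:
{"op": "send_rows", "data": {"increments": [[0,0,-0.05,0,0,0,18],[0,0,-0.15,0,0,0,18],[0,0,-0.27,0,0,0,18],[0,0,-0.39,0,0,0,18],[0,0,-0.51,0,0,0,18]]}}

```text
clock: 40.75
tool_pos: [0.4205, 0.3577, 0.184]
eef_rot: [0.0, -3.14, 0.003]
contact_force: [0.6, 1.0, -0.8]
finger_gap: 0.0217
grasp_force: 58.8
```

Call:
{"op": "send_rows", "data": {"increments": [[0,-0.03,-0.05,0,0,0,18],[-0.02,-0.12,-0.06,0,0,0,18],[-0.04,-0.24,-0.06,0,0,0,18],[-0.06,-0.36,-0.06,0,0,0,18],[-0.08,-0.48,-0.06,0,0,0,18]]}}

```text
clock: 41.17
tool_pos: [0.4445, 0.2128, 0.2007]
eef_rot: [0.002, -3.14, 0.001]
contact_force: [0.6, -0.0, -1.3]
finger_gap: 0.0215
grasp_force: 58.9
```

Call:
{"op": "send_rows", "data": {"increments": [[-0.02,-0.12,0,0,0,0,18],[-0.02,-0.24,0,0,0,0,18],[-0.02,-0.36,0,0,0,0,18],[-0.02,-0.48,0,0,0,0,18],[-0.02,-0.6,0,0,0,0,18]]}}

```text
clock: 41.58
tool_pos: [0.4503, 0.0327, 0.2007]
eef_rot: [0.001, -3.14, 0.0]
contact_force: [0.4, -0.7, -1.1]
finger_gap: 0.0217
grasp_force: 58.9
```

Call:
{"op": "send_rows", "data": {"increments": [[0,-0.08,0,0,0,0,18],[0,-0.14,0,0,0,0,18],[0,-0.14,0,0,0,0,18],[0,-0.14,0,0,0,0,18],[0,-0.14,0,0,0,0,18]]}}

```text
clock: 42.0
tool_pos: [0.4511, -0.0072, 0.201]
eef_rot: [0.0, -3.141, -0.0]
contact_force: [0.1, 0.1, -0.8]
finger_gap: 0.0216
grasp_force: 58.9
```

```bash
python3 -c "
from m3 import *
both((.451,-.063))"
```

```text
[ 0.4511 -0.0072  0.201 ] [ 0.0005 -3.1408 -0.0001] 0.021609865368978413 [ 0.1384  0.145  -0.7502] 42.0
side 0.055 0.066 129 [ 0.4508 -0.0613] 0.03786846622824669 0.059825895566842396
side 0.009 0.018 86 [ 0.4363 -0.0556] 0.035160500556230545 0.012148880793771464
side 0.1900126524832496 0.19901265248324962 117 [ 0.4468 -0.0015] 0.034772392362356186 0.19150157166479045
wrist 0.055 0.066 1410 [ 0.4522 -0.0639] 0.035335905849933624 0.06244862810245518
wrist 0.009 0.018 1142 [ 0.4461 -0.0611] 0.04096316918730736 0.013088806090058747
wrist 0.1900126524832496 0.19901265248324962 7212 [ 0.4503 -0.0051] 0.03487882390618324 0.19222659612758103
```

Call:
{"op": "send_rows", "data": {"increments": [[-0.004,-0.1,0,0,0,0,18],[-0.004,-0.193,0,0,0,0,18],[-0.004,-0.193,0.12,0,0,0,18],[-0.004,-0.193,0.22,0,0,0,18],[-0.004,-0.193,0.3,0,0,0,18]]}}

```text
clock: 42.72
tool_pos: [0.4518, -0.0656, 0.1099]
eef_rot: [-0.001, -3.141, -0.001]
contact_force: [-0.6, -0.1, -1.1]
finger_gap: 0.0216
grasp_force: 59.0
```

Call:
{"op": "send_rows", "data": {"increments": [[0,0,0.03,0,0,0,18],[0,0,0.06,0,0,0,18],[0,0,0.09,0,0,0,18],[0,0,0.09,0,0,0,18],[0,0,0.09,0,0,0,18]]}}

```text
clock: 43.13
tool_pos: [0.4532, -0.0652, 0.0849]
eef_rot: [-0.002, 3.141, -0.0]
contact_force: [-0.3, 0.4, -0.1]
finger_gap: 0.0216
grasp_force: 59.0
```

Call:
{"op": "send_rows", "data": {"increments": [[0.002,0,0.012,0,0,0,18],[0.003,0,0.02,0,0,0,18],[0.003,0,0.027,0,0,0,18],[0.003,0,0.027,0,0,0,18],[0.003,0,0.027,0,0,0,18]]}}

```text
clock: 43.55
tool_pos: [0.452, -0.0654, 0.077]
eef_rot: [-0.001, 3.141, 0.0]
contact_force: [-1.9, 0.1, 3.4]
finger_gap: 0.0215
grasp_force: 59.4
```

Call:
{"op": "send_rows", "data": {"increments": [[0,0,0,0,0,0,85],[0,0,0,0,0,0,85],[0,0,0,0,0,0,85],[0,0,0,0,0,0,85],[0,0,0,0,0,0,85]]}}

```text
clock: 43.97
tool_pos: [0.4517, -0.0654, 0.0762]
eef_rot: [0.001, -3.141, 0.0]
contact_force: [-0.5, -1.3, -0.3]
finger_gap: 0.0804
grasp_force: 0.0
```

Call:
{"op": "send_rows", "data": {"increments": [[0,0,0,0,0,0,85],[0,0,0,0,0,0,85],[0,0,-0.1,0,0,0,85],[0,0,-0.22,0,0,0,85],[0,0,-0.34,0,0,0,85]]}}

```text
clock: 44.38
tool_pos: [0.4509, -0.0656, 0.179]
eef_rot: [0.001, -3.139, 0.001]
contact_force: [1.5, 0.5, -0.2]
finger_gap: 0.085
grasp_force: 0.0
```

Call:
{"op": "send_rows", "data": {"increments": [[0,0.02,-0.1,0,0,0,85],[0,0.12,-0.2,0,0,0,85],[0,0.22,-0.28,0,0,0,85],[0,0.32,-0.28,0,0,0,85],[0,0.32,-0.28,0,0,0,85]]}}

```text
clock: 44.8
tool_pos: [0.4526, 0.0342, 0.2643]
eef_rot: [-0.007, 3.137, 0.004]
contact_force: [-0.4, -0.5, -0.8]
finger_gap: 0.0848
grasp_force: 0.0
```

Call:
{"op": "send_rows", "data": {"increments": [[0,0,0,0,0,0,85],[0,0,0,0,0,0,85],[0,0,0,0,0,0,85],[0,0,0,0,0,0,85],[0,0,0,0,0,0,85]]}}

```text
clock: 45.22
tool_pos: [0.4515, 0.0298, 0.2619]
eef_rot: [-0.001, -3.141, 0.001]
contact_force: [0.2, 0.5, -0.1]
finger_gap: 0.0847
grasp_force: 0.0
```

```bash
python3 -c "
from m2 import *
for g in ((.451,-.063),(.465,.045),(.446,.225),(.415,-.23)):
  for c in ('side','wrist'):
    band(c,g,.063,.076,.045); band(c,g,.009,.018)
print([mark_of('timer','side')[0]['at']])
save('wrist','w7.png')"
```

```text
[0.4515 0.0298 0.2619] [-0.0015 -3.1407  0.0007] 0.08474344932425662 [ 0.1992  0.497  -0.1169] 45.2167
side 0.063 0.076 175 [ 0.4494 -0.0624] 0.03618108853697777 0.0665177765442492
side 0.009 0.018 90 [ 0.4351 -0.0525] 0.03665909543633461 0.012391087831108222
wrist 0.063 0.076 2909 [ 0.4515 -0.0629] 0.03556647524237633 0.06779284322080514
wrist 0.009 0.018 786 [ 0.4521 -0.0633] 0.04230106621980667 0.013093822150978197
side 0.063 0.076 208 [0.4655 0.048 ] 0.03746575862169266 0.06688824749121242
side 0.009 0.018 146 [0.4634 0.0478] 0.04196495562791824 0.012339748515722778
wrist 0.063 0.076 2879 [0.4674 0.0464] 0.03589044138789177 0.06786670193204755
wrist 0.009 0.018 719 [0.4649 0.0456] 0.04176570847630501 0.01304948534445222
side 0.063 0.076 276 [0.4443 0.2259] 0.03526827692985535 0.06687766118800145
side 0.009 0.018 194 [0.4437 0.2254] 0.041672080755233765 0.012233671540759977
wrist 0.063 0.076 2685 [0.446  0.2246] 0.036151666194200516 0.06795503251660207
wrist 0.009 0.018 940 [0.4453 0.2236] 0.04217182472348213 0.013260277515943625
side 0.063 0.076 134 [ 0.4177 -0.2272] 0.03751913830637932 0.06691747648779767
side 0.009 0.018 92 [ 0.4131 -0.2275] 0.04188963770866394 0.012386131352314686
wrist 0.063 0.076 2539 [ 0.4175 -0.2297] 0.035775553435087204 0.06769051553471056
wrist 0.009 0.018 1014 [ 0.416  -0.2296] 0.04210057854652405 0.013034133818199218
[[0.606, 0.4193, -0.0007]]
```

View pics/w7.png

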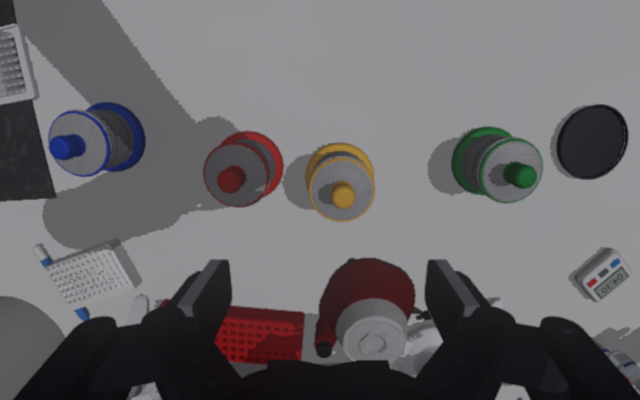

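Wrist view: every lid sits on the jar of its own colour — blue (95,140), red (240,170), yellow (340,185), green (500,165). The dish is empty at (592,140), all flanges are at 0.068 m, and the timer is in place.

```bash
python3 -c "
from station import *
print(close_job())"
```

```text
the job is handed in; nothing more can be done
None
```

All four lids are back on the jars of their own colours and the job is handed in: flanges measured level with the rims, lids centred within about 3–5 mm, timer and dish undisturbed, about 45 s used; no verdict was returned.

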